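Put the microscope lamp to bed

TASK

Put the microscope lamp to bed: first slide the dimmer on the foot all the way to its off end (the thin end of the wedge of bars beside the track), and after that press the dust cap on the light port straight down until it clicks past its detent and sits fully home. Leave the slide box, the carton and the loose aluminium ring where they are.

Things in the scene. Friction and masses are not known exactly. Their poses are not given: they have to be found in the camera images.
- foot: Pale grey microscope foot fixed to the desk, 260 (x) x 210 (y) x 60 high. Origin: centre of its underside, z up. Light port and cap at x +50, y 0. Dimmer track along y at x -70: black plate 30 x 170, top 64 above the desk. At x +112 a dark pad 22 x 90 rises to 78. A black knob 36 across sticks 16 out of each long side at x +50.
- cap_top (a point): Centre of the flat top of the black round dust cap (62 across, 26 tall, ribbed skirt) on the light port. As it stands proud the top is 111 mm above the desk; fully home it is 91 mm above it. It moves only straight up and down.
- cap (a joint): How far the dust cap is pressed down, in m: 0 = standing proud, 0.020 = fully home against its stop. It drags lightly (about 1.5 N), then a ball detent resists from about 0.007 to 0.014 (about 8 N in all); past 0.014 it snaps on towards home and is held there.
- dimmer_grip (a point): Centre of the top face of the black dimmer grip, 91 mm above the desk. The grip is an upright block 32 (foot x) x 14 (foot y) x 20 high on a flange 36 x 20 x 7 high that rides 1 mm over the track plate; a white line crosses its top. It slides along the foot's y.
- dimmer (a joint): Position of the dimmer grip, in m: 0 = off end (foot's -y end, thin end of the wedge of black bars between track and port), 0.120 = full brightness (foot's +y end, wide end). Drags with about 2 N and stays where it is left.
- slide_box: Bystander: closed wooden box for glass slides, 87 x 117 x 36 high, loose; origin under its centre.
- carton: Bystander: small cardboard carton 80 x 60 x 45 high, loose; origin under its centre.
- collar: Bystander: loose aluminium ring, 64 across, 40 bore, 14 high, lying flat; origin under its centre.

How it is judged:
By the outcome, as a careful person would: the job done as asked, in the order asked, and still so for the second after the job is handed in, with the robot touching nothing.
It also fails if it takes over 35 s, if anything falls off the work surface, if the arm or the gripper's body presses on something with over 40 N, if the wrist force passes 120 N, or if a joint passes its speed limit or range.

ROBOT

A 6-joint arm with a two-finger parallel gripper is mounted at the origin on the work surface. World frame = base frame: x ahead of the robot, y to its left, z up, the work surface at z = 0. Lengths are in m, angles in rad, forces in N, time in s.
With the tool pointing down it reaches from about 0.225 to 0.875 m from the base axis. Payload 3.4 kg.
Tool frame: the origin (TCP) lies where the fingers leave the gripper's body, on its centre line; the fingertips stand 73 mm ahead of it and the grasp point (between the pads) lies 54 mm ahead of it (manip.pinch_z is the distance from the TCP to the grasp point, in m); z points along the fingers, y is the line along which they close (so a half turn about z gives the same grasp; the last joint's range is limited). The gripper opens to 85 mm and grips with 20 to 120 N. Pads are 22 mm wide; open, the fingers measure 114 mm over their backs; the gripper's body (76 mm by 85 mm) begins 54 mm behind the grasp point. The pads swing forward as they close: fully open they stand 13 mm farther back than shut.
Start: joints at [1.039, 0.276, 1.505, -0, 1.361, -0.121], TCP at [0.23, 0.527, 0.304] pointing down, gripper open.
Joint ranges: [-2.89, 2.89], [-0.75, 2.08], [0.22, 2.7], [-1.18, 4.32], [0.11, 2.71], [-2.7, 2.7]. Speed limits (rad/s): [2.57, 2.57, 3.14, 3.14, 3.14, 3.14].

INTERFACE

Orientations are given as a unit quaternion [w, x, y, z].
In Python, from rig import readout, imaging, manip gives the robot as it stands. The module is installed in compiled form; this text tells all that it offers.
- The arm moves only by the tool servo_tool, never from a script. Its argument "moves" is a list of rows, each an object with "dp": the shift along the tool's x, y, z in units of 0.2 m (1.0 is 0.2 m), a list of three; "delta_rot": the turn, a rotation vector about the tool's x, y, z in units of 0.1 rad (1.0 is 0.1 rad), a list of three; "fingers": the opening, from 0 (shut) to 1 (fully open). In form: [{"dp": [dx, dy, dz], "delta_rot": [wx, wy, wz], "fingers": fingers}, ...]. A call has 1 to 5 rows; each row shifts and turns the commanded pose from where the row before left it, along the tool's axes as they then stand; what a row does not reach is not made up. A row lasts 1/10 s, in which the tool goes at most 50 mm and 8.59 degrees, less where a joint would pass 70% of its speed; a pose out of reach is approached as far as the arm can. A call with a number of a shift or a turn outside -1 to 1 is refused whole. A call with a gripper value outside its range is refused whole. The fingers move at their own pace and stop on an object; "force" is the grip in N (left out, the last holds). Time passes only in rows, so rows that do not move let the fingers close. It gives the time, the measured TCP pose, the force, the opening and the grip force at its end, in the units of the state.
- readout.get_state(): the state, without advancing time (a new reading comes with each control period).
- imaging.get_image(name): name is "side" or "top"; returns (picture, depth): 384x512x3 uint8, red, green, blue; 384x512 float32, m along the optical axis (not along the pixel's ray), 0 where there is no reading.
- imaging.calibration(name): a dict with "intrinsics" (3x3 intrinsics, pixels), "dist" ([k1, k2, p1, p2, k3] as OpenCV has them; the pictures are not rectified), "R" (3x3) and "t" (3): a world point X has camera coordinates R X + t. Camera axes: x right, y down, z forward; pixel columns grow to the right and rows downward; lengths in m; the calibration is good to about 2 mm. A picture is of the moment at which its call begins. calibration takes no time and is no camera call.
- manip.sign_off(): hands the job in; it is judged then, once.
The state is a dict: "clock": time; "qpos": joint angles; "qd": joint speeds; "effort": joint torques, N m; "position": TCP position; "ee_rot": TCP orientation; "contact_force": force on the tool from outside, world axes, zero at the start; "moment": the same for the moment, N m; "width": finger opening in m; "gripper_force": force on a finger pad.
Only numpy, scipy, OpenCV 4.12 (cv2) and the standard library are available. Lean on these libraries where they do the work, as an engineer would, in place of code of your own. Each camera call takes 0.05 s, during which the arm holds its last target. There are 200 camera calls.

## Working session

There is one attempt and no reset: what is moved stays moved. The work goes in short steps, Python scripts to look and compute and a tool call to move; the robot and the scene stay as the last step left them, time stands still between calls to the robot, and variables do not carry over. Pictures are saved under pics/ and viewed, at most 10 in all, crops included, and the job is handed in when it is done.

Besides the shell and the picture viewer there is one more tool, called after "Emit:" as name(argument=value, ...), one argument or row to a line, values as JSON. servo_tool: Moves the arm, as the interface text tells. Its arguments: {"type":"object","properties":{"moves":{"type":"array"},"force":{"type":"number"}},"required":["moves"]}

```bash
mkdir -p pics; cat > h.py <<'E'
import numpy as np, cv2
from rig import readout, imaging, manip
def grab(n,f):
    im,d=imaging.get_image(n); np.savez(f'{n}.npz',im=im,d=d); cv2.imwrite(f'pics/{f}.png',im[:,:,::-1]); return im,d
def ray(n,uv):
    c=imaging.calibration(n);uv=np.array(uv,float).reshape(-1,1,2)
    p=cv2.undistortPoints(uv,np.array(c['intrinsics']),np.array(c['dist'])).reshape(-1,2)
    R=np.array(c['R']);t=np.array(c['t'])
    return -R.T@t, np.c_[p,np.ones(len(p))]@R   # dirs with cam z=1
def onplane(n,uv,z):
    o,d=ray(n,uv); return o+d*((z-o[2])/d[:,2])[:,None]
def depthpt(n,uv,dep):
    o,d=ray(n,uv); return o+d*np.array(dep).reshape(-1,1)
def two(uvt,uvs):
    o1,d1=ray('top',uvt);o2,d2=ray('side',uvs);d1=d1[0];d2=d2[0]
    s=np.linalg.lstsq(np.c_[d1,-d2],o2-o1,rcond=None)[0]
    a=o1+s[0]*d1;b=o2+s[1]*d2; return (a+b)/2,np.linalg.norm(a-b)
E
python3 - <<'E'
from h import *
for n in('top','side'):
    grab(n,n+'0'); c=imaging.calibration(n); o=-np.array(c['R']).T@c['t']; print(n,o.round(3),np.array(c['R'])[2].round(2))
s=readout.get_state();print(s['position'],s['ee_rot'],s['clock'],manip.pinch_z)
E
```

```text
top [0.392 0.054 1.236] [ 0.17 -0.01 -0.98]
side [ 0.245 -0.521  0.84 ] [ 0.35  0.57 -0.75]
[0.22944981 0.52685867 0.30311358] [-2.75777216e-04  2.03967968e-01  9.78977204e-01 -7.90946303e-04] 0.1 0.0539
```

View pics/top0.png

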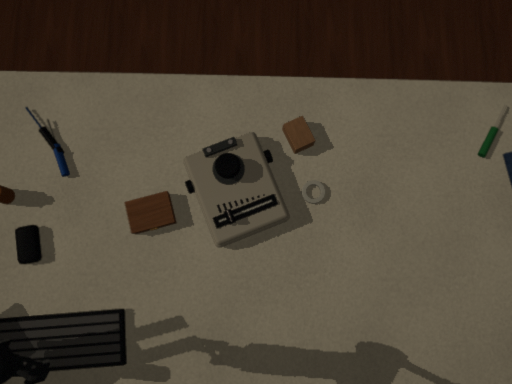

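View pics/side0.png

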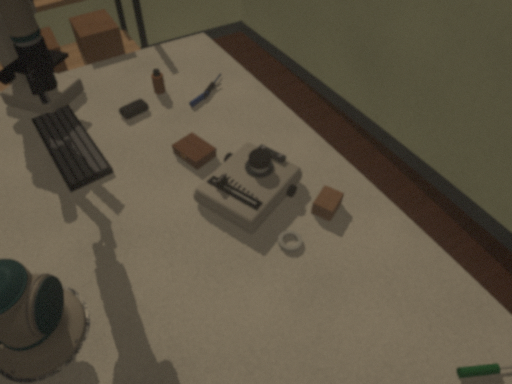

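The top view shows the foot at about (237,190), cap (228,168), track from (215,222) to (277,198), and the pad near (220,147), so foot +x points image-up. The side view shows the cap at about (262,160) and the track near (235,190). I'll zoom in on both.

```bash
python3 - <<'E'
from h import *
t=np.load('top.npz')['im'][125:255,175:300];s=np.load('side.npz')['im'][135:240,185:310]
f=lambda a:cv2.resize(np.clip(a*1.8,0,255).astype(np.uint8),None,fx=6,fy=6,interpolation=cv2.INTER_CUBIC)[:,:,::-1]
f1=f(t)[:600];cv2.imwrite('pics/zt.png',cv2.resize(f(t),(577,600)));cv2.imwrite('pics/zs.png',cv2.resize(f(s),(714,600)))
E
```

```text
(no output)
```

View pics/zt.png

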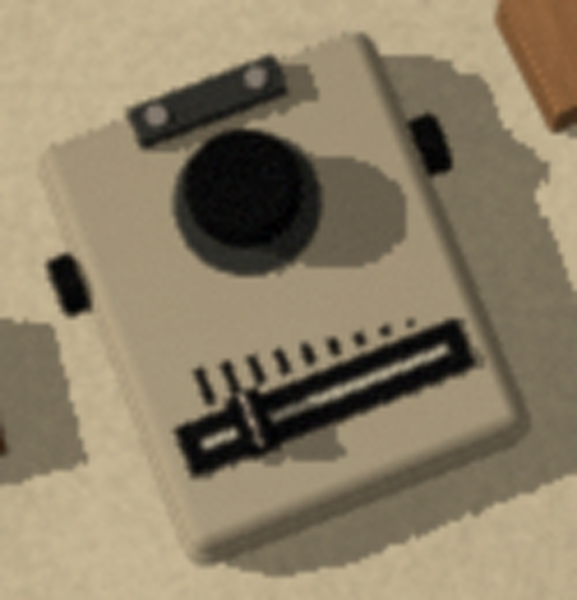

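View pics/zs.png

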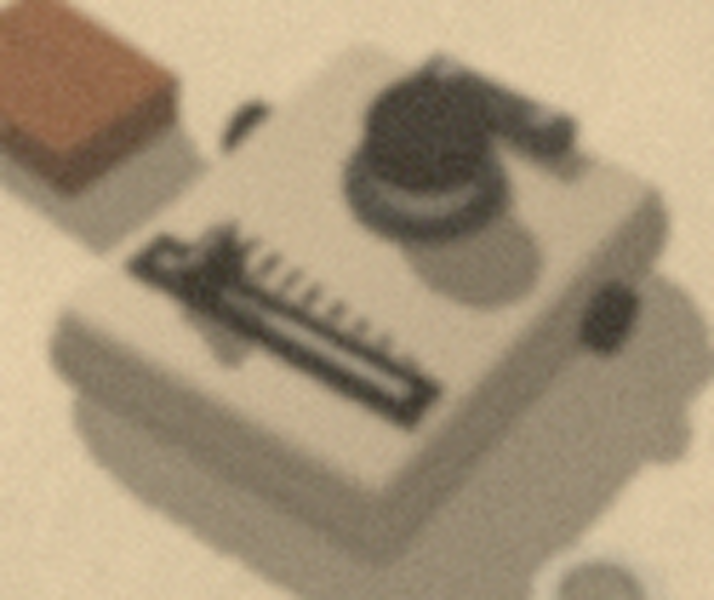

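The grip sits at zt (252,418), near the wide (left, +y) end of the track. The thin end is at the right, zt (467,342). The cap top is at zt (243,190) and zs (420,128).

```bash
python3 - <<'E'
from h import *
T=lambda x,y:(175+x/4.616-.4,125+y/4.615-.4); S=lambda x,y:(185+x/5.712-.4,135+y/5.714-.4)
for nm,a,b,z in[('cap',(243,190),(428,130),.111),('grip',(254,418),(213,250),.091),('plateR',(467,342),(427,407),.064),('plateL',(187,452),(147,257),.064),('padL',(157,115),(447,68),.078),('padR',(257,77),(550,128),.078)]:
    p,e=two(T(*a),S(*b)); print(nm,'tri',p.round(4),round(e,4),'top',onplane('top',T(*a),z).round(4)[0],'side',onplane('side',S(*b),z).round(4)[0])
R=onplane('top',T(467,342),.064)[0];L=onplane('top',T(187,452),.064)[0];print('len',np.linalg.norm(L-R),'yaw',np.arctan2(*(-(L-R)[:2]*[1,-1])))
# depth-based masks
for n in('top','side'):
    d=np.load(n+'.npz')['d'];im=np.load(n+'.npz')['im']
    v,u=np.mgrid[:384,:512];P=depthpt(n,np.c_[u.ravel(),v.ravel()],d.ravel())
    ok=(d.ravel()>0)&(abs(P[:,0]-.5)<.2)&(abs(P[:,1]-.08)<.2)
    Q=P[ok&(P[:,2]>.103)&(P[:,2]<.125)];print(n,'cap',len(Q),np.median(Q,0).round(4),((Q.max(0)+Q.min(0))/2).round(4),np.ptp(Q,axis=0).round(3))
    uu=onplane('top',T(254,418),.091)[0]
    Q=P[ok&(P[:,2]>.082)&(P[:,2]<.1)&(np.hypot(P[:,0]-uu[0],P[:,1]-uu[1])<.03)];print('grip',len(Q),Q.mean(0).round(4) if len(Q) else '')
    dark=ok&(im.max(2).ravel()<32)&(abs(P[:,2]-.064)<.006);Q=P[dark]
    if n=='top':
        Q=Q[Q[:,0]<uu[0]+.06]; r=cv2.minAreaRect(Q[:,:2].astype(np.float32)*1000);print('plate',len(Q),r)
E
```

```text
cap tri [0.6729 0.1344 0.1009] 0.0011 top [0.6698 0.1338 0.111 ] side [0.6676 0.1253 0.111 ]
grip tri [0.5482 0.1251 0.0916] 0.0006 top [0.548  0.1252 0.091 ] side [0.5487 0.1255 0.091 ]
plateR tri [0.5962 0.0096 0.066 ] 0.0008 top [0.5969 0.0094 0.064 ] side [0.5967 0.011  0.064 ]
plateL tri [0.5316 0.1638 0.0609] 0.0014 top [0.5319 0.1633 0.064 ] side [0.5298 0.1613 0.064 ]
padL tri [0.7185 0.1857 0.0815] 0.0015 top [0.7203 0.1859 0.078 ] side [0.72   0.1891 0.078 ]
padR tri [0.746  0.131  0.0698] 0.0003 top [0.7437 0.1304 0.078 ] side [0.7405 0.1241 0.078 ]
len 0.1670996609630801 yaw 0.39918833499035977
top cap 447 [0.6723 0.1344 0.1094] [0.6712 0.1349 0.11  ] [0.057 0.061 0.014]
grip 72 [0.5469 0.1271 0.0916]
plate 517 ((573.2859497070312, 90.66710662841797), (54.54252243041992, 167.88754272460938), 20.133955001831055)
side cap 258 [0.6696 0.1329 0.1089] [0.6701 0.136  0.1083] [0.057 0.057 0.01 ]
grip 66 [0.5449 0.1281 0.0902]
```

Emit:
servo_tool(
  moves=[
    {"dp": [-0.2, -0.11, 0], "delta_rot": [0, 0, 0], "fingers": 1},
    {"dp": [-0.2, -0.11, 0], "delta_rot": [0, 0, 0], "fingers": 1},
    {"dp": [-0.2, -0.11, 0], "delta_rot": [0, 0, 0], "fingers": 1},
    {"dp": [-0.2, -0.11, 0], "delta_rot": [0, 0, 0], "fingers": 1},
    {"dp": [-0.2, -0.11, 0], "delta_rot": [0, 0, 0], "fingers": 1},
  ],
  force=30,
)

```text
clock: 0.6
position: [0.3696, 0.3449, 0.3036]
ee_rot: [-0.0, 0.204, 0.979, -0.0]
contact_force: [1.1, 0.1, -0.3]
width: 0.0851
gripper_force: 0.0
```

Emit:
servo_tool(
  moves=[
    {"dp": [-0.2, -0.11, 0], "delta_rot": [0, 0, 0], "fingers": 1},
    {"dp": [-0.2, -0.11, 0], "delta_rot": [0, 0, 0], "fingers": 1},
    {"dp": [-0.2, -0.11, 0], "delta_rot": [0, 0, 0], "fingers": 1},
    {"dp": [-0.2, -0.11, 0], "delta_rot": [0, 0, 0], "fingers": 1},
    {"dp": [-0.2, -0.11, 0], "delta_rot": [0, 0, 0], "fingers": 1},
  ],
)

```text
clock: 1.1
position: [0.5092, 0.164, 0.3036]
ee_rot: [-0.0, 0.204, 0.979, 0.0]
contact_force: [-0.0, 0.8, -0.2]
width: 0.0854
gripper_force: 0.0
```

Emit:
servo_tool(
  moves=[
    {"dp": [0, 0, 0], "delta_rot": [0, 0, -1], "fingers": 0.6},
    {"dp": [0, 0, 0], "delta_rot": [0, 0, -1], "fingers": 0.6},
    {"dp": [0, 0, 0], "delta_rot": [0, 0, -1], "fingers": 0.6},
    {"dp": [0, 0, 0], "delta_rot": [0, 0, -1], "fingers": 0.6},
    {"dp": [0, 0, 0], "delta_rot": [0, 0, -1], "fingers": 0.6},
  ],
)

```text
clock: 1.6
position: [0.5083, 0.1656, 0.3034]
ee_rot: [-0.001, -0.047, 0.999, -0.0]
contact_force: [0.1, -0.3, 0.4]
width: 0.0513
gripper_force: 0.0
```

Emit:
servo_tool(
  moves=[
    {"dp": [0, 0, 0], "delta_rot": [0, 0, -1], "fingers": 0.6},
    {"dp": [0, 0, 0], "delta_rot": [0, 0, -1], "fingers": 0.6},
    {"dp": [0, 0, 0], "delta_rot": [0, 0, -1], "fingers": 0.6},
    {"dp": [0, 0, 0], "delta_rot": [0, 0, -0.1], "fingers": 0.6},
  ],
)

```text
clock: 2.0
position: [0.5083, 0.1657, 0.3035]
ee_rot: [-0.0, -0.198, 0.98, 0.0]
contact_force: [0.5, -0.4, 1.2]
width: 0.0511
gripper_force: 0.0
```

```bash
cat >> h.py <<'E'
from scipy.spatial.transform import Rotation as Ro
TH=0.399
def plan(target):
    s=readout.get_state();q=s['ee_rot'];R=Ro.from_quat([*q[1:],q[0]]).as_matrix()
    y=np.array([-np.sin(TH),np.cos(TH),0]);z=np.array([0,0,-1.]);G=np.c_[np.cross(y,z),y,z]
    print('t',s['clock'],'pos',np.round(s['position'],4),'F',np.round(s['contact_force'],1),'w',s['width'],'q6',round(s['qpos'][5],2))
    print('dp units',(R.T@(np.array(target)-s['position'])/.2).round(4),'rot units',(Ro.from_matrix(R.T@G).as_rotvec()/.1).round(3))
E
python3 -c "
from h import *
plan([.547,.126,.20])"
```

```text
t 2.0 pos [0.5083 0.1657 0.3035] F [ 0.5 -0.4  1.2] w 0.05108329751742609 q6 -1.79
dp units [-0.1016 -0.2583  0.5173] rot units [ 0.003 -0.009  0.005]
```

Emit:
servo_tool(
  moves=[
    {"dp": [-0.051, -0.13, 0.1], "delta_rot": [0, 0, 0], "fingers": 0.55},
    {"dp": [-0.051, -0.128, 0.1], "delta_rot": [0, 0, 0], "fingers": 0.55},
    {"dp": [0, 0, 0.2], "delta_rot": [0, 0, 0], "fingers": 0.55},
    {"dp": [0, 0, 0.15], "delta_rot": [0, 0, 0], "fingers": 0.55},
    {"dp": [0, 0, 0], "delta_rot": [0, 0, 0], "fingers": 0.55},
  ],
)

```text
clock: 2.5
position: [0.5445, 0.1256, 0.1896]
ee_rot: [-0.005, -0.197, 0.98, 0.001]
contact_force: [-0.9, 0.7, -0.2]
width: 0.047
gripper_force: 0.0
```

```bash
python3 - <<'E'
from h import *
plan([.547,.126,.149])
a,_=grab('top','t1');b,_=grab('side','s1')
f=lambda a:cv2.resize(np.clip(a*1.8,0,255).astype(np.uint8),(400,400),interpolation=cv2.INTER_CUBIC)[:,:,::-1]
cv2.imwrite('pics/z1.png',np.hstack([f(a[150:250,180:280]),f(b[130:230,185:285])]))
E
```

```text
t 2.5 pos [0.5445 0.1256 0.1896] F [-0.9  0.7 -0.2] w 0.046977078691035 q6 -1.87
dp units [-0.0144 -0.0035  0.2027] rot units [ 0.031 -0.098 -0.02 ]
```

View pics/z1.png

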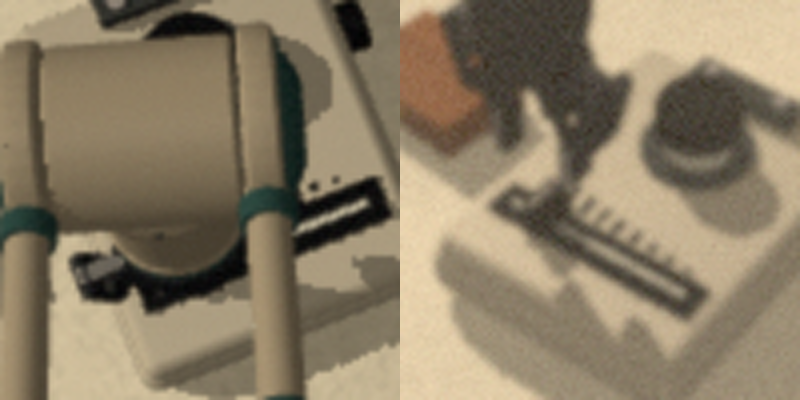

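The top view is blocked by the arm. In the side view the open fingers stand above the track, with the grip at about (550,200) between them. I'll descend and close.

Emit:
servo_tool(
  moves=[
    {"dp": [-0.014, -0.003, 0.1], "delta_rot": [0, -0.1, 0], "fingers": 0.55},
    {"dp": [0, 0, 0.1], "delta_rot": [0, 0, 0], "fingers": 0.55},
    {"dp": [0, 0, 0], "delta_rot": [0, 0, 0], "fingers": 0.55},
  ],
)

```text
clock: 2.9
position: [0.55, 0.1269, 0.154]
ee_rot: [0.004, -0.198, 0.98, 0.001]
contact_force: [0.3, -0.1, -0.9]
width: 0.0468
gripper_force: 0.0
```

```bash
python3 -c "
from h import *
plan([.547,.126,.149])"
```

```text
t 2.9 pos [0.55   0.1269 0.154 ] F [ 0.3 -0.1 -0.9] w 0.04675046113692571 q6 -1.87
dp units [0.0161 0.0016 0.0247] rot units [ 0.004  0.091 -0.   ]
```

Emit:
servo_tool(
  moves=[
    {"dp": [0.012, 0, 0.025], "delta_rot": [0, 0.1, 0], "fingers": 0.55},
    {"dp": [0, 0, 0], "delta_rot": [0, 0, 0], "fingers": 0.0},
    {"dp": [0, 0, 0], "delta_rot": [0, 0, 0], "fingers": 0.0},
    {"dp": [0, 0, 0], "delta_rot": [0, 0, 0], "fingers": 0.0},
    {"dp": [0, 0, 0], "delta_rot": [0, 0, 0], "fingers": 0.0},
  ],
  force=25,
)

```text
clock: 3.4
position: [0.5488, 0.1262, 0.1501]
ee_rot: [0.001, -0.198, 0.98, 0.0]
contact_force: [-2.0, 0.8, 6.5]
width: 0.0132
gripper_force: 29.7
```

```bash
python3 -c "
from h import *
plan([.547,.126,.149])"
```

```text
t 3.4 pos [0.5488 0.1262 0.1501] F [-2.   0.8  6.5] w 0.013192886553985914 q6 -1.87
dp units [0.0085 0.0024 0.0057] rot units [-0.     0.023  0.   ]
```

Emit:
servo_tool(
  moves=[
    {"dp": [0, -0.05, -0.006], "delta_rot": [0, 0, 0], "fingers": 0},
    {"dp": [0, -0.1, 0], "delta_rot": [0, 0, 0], "fingers": 0},
    {"dp": [0, -0.1, 0], "delta_rot": [0, 0, 0], "fingers": 0},
    {"dp": [0, -0.1, 0], "delta_rot": [0, 0, 0], "fingers": 0},
    {"dp": [0, -0.05, 0], "delta_rot": [0, 0, 0], "fingers": 0},
  ],
)

```text
clock: 3.9
position: [0.5806, 0.0508, 0.1502]
ee_rot: [0.001, -0.198, 0.98, 0.0]
contact_force: [1.5, 3.8, -0.1]
width: 0.0133
gripper_force: 29.0
```

Emit:
servo_tool(
  moves=[
    {"dp": [0, -0.03, 0], "delta_rot": [0, 0, 0], "fingers": 0},
    {"dp": [0, -0.03, 0], "delta_rot": [0, 0, 0], "fingers": 0},
    {"dp": [0, 0, 0], "delta_rot": [0, 0, 0], "fingers": 0},
  ],
)

```text
clock: 4.2
position: [0.5851, 0.0404, 0.1502]
ee_rot: [0.001, -0.198, 0.98, -0.001]
contact_force: [3.8, 1.2, -1.6]
width: 0.0135
gripper_force: 28.7
```

```bash
python3 -c "
from h import *
plan([.588,.031,.151])"
```

```text
t 4.2 pos [0.5851 0.0404 0.1502] F [ 3.8  1.2 -1.6] w 0.013467789926822522 q6 -2.02
dp units [ 0.0048 -0.0492 -0.0038] rot units [-0.017  0.02   0.002]
```

Emit:
servo_tool(
  moves=[
    {"dp": [0, -0.02, 0], "delta_rot": [0, 0, 0], "fingers": 0},
    {"dp": [0, -0.015, 0], "delta_rot": [0, 0, 0], "fingers": 0},
    {"dp": [0, -0.01, 0], "delta_rot": [0, 0, 0], "fingers": 0},
  ],
)

```text
clock: 4.5
position: [0.5878, 0.0338, 0.1502]
ee_rot: [0.001, -0.198, 0.98, 0.001]
contact_force: [2.6, 8.2, 1.3]
width: 0.0132
gripper_force: 29.1
```

Emit:
servo_tool(
  moves=[
    {"dp": [0, -0.01, 0], "delta_rot": [0, 0, 0], "fingers": 0},
  ],
)

```text
clock: 4.6
position: [0.588, 0.0335, 0.1502]
ee_rot: [0.0, -0.198, 0.98, 0.003]
contact_force: [0.9, 11.5, 1.7]
width: 0.0133
gripper_force: 29.1
```

Emit:
servo_tool(
  moves=[
    {"dp": [0, -0.01, 0], "delta_rot": [0, 0, 0], "fingers": 0},
  ],
)

```text
clock: 4.7
position: [0.5881, 0.0332, 0.1502]
ee_rot: [0.0, -0.197, 0.98, 0.004]
contact_force: [0.1, 15.5, 2.7]
width: 0.0132
gripper_force: 29.3
```

Emit:
servo_tool(
  moves=[
    {"dp": [0, 0, 0], "delta_rot": [0, 0, 0], "fingers": 0.5},
    {"dp": [0, 0, 0], "delta_rot": [0, 0, 0], "fingers": 0.5},
    {"dp": [0, 0, 0], "delta_rot": [0, 0, 0], "fingers": 0.5},
    {"dp": [0, 0, -0.2], "delta_rot": [0, 0, 0], "fingers": 0.5},
    {"dp": [0, 0, -0.2], "delta_rot": [0, 0, 0], "fingers": 0.5},
  ],
)

```text
clock: 5.2
position: [0.5877, 0.0287, 0.2295]
ee_rot: [-0.003, -0.198, 0.98, 0.0]
contact_force: [0.7, 0.2, -0.1]
width: 0.0428
gripper_force: 0.0
```

```bash
python3 -c "
from h import *
plan([.672,.1335,.215])"
```

```text
t 5.2 pos [0.5877 0.0287 0.2295] F [ 0.7  0.2 -0.1] w 0.04278427527291266 q6 -2.04
dp units [-0.5925  0.319   0.07  ] rot units [ 0.014 -0.049  0.002]
```

Emit:
servo_tool(
  moves=[
    {"dp": [-0.15, 0.08, -0.05], "delta_rot": [0, 0, 0], "fingers": 0},
    {"dp": [-0.15, 0.08, 0], "delta_rot": [0, 0, 0], "fingers": 0},
    {"dp": [-0.15, 0.08, 0], "delta_rot": [0, 0, 0], "fingers": 0},
    {"dp": [-0.14, 0.08, 0], "delta_rot": [0, 0, 0], "fingers": 0},
    {"dp": [0, 0, 0], "delta_rot": [0, 0, 0], "fingers": 0},
  ],
)

```text
clock: 5.7
position: [0.6746, 0.1366, 0.2394]
ee_rot: [0.001, -0.2, 0.98, 0.0]
contact_force: [-1.5, 0.2, -0.5]
width: -0.0
gripper_force: 0.0
```

```bash
python3 - <<'E'
from h import *
plan([.672,.1335,.19])
a,_=grab('top','t2');b,_=grab('side','s2')
f=lambda a:cv2.resize(np.clip(a*1.8,0,255).astype(np.uint8),(400,400),interpolation=cv2.INTER_CUBIC)[:,:,::-1]
cv2.imwrite('pics/z2.png',np.hstack([f(a[150:250,190:290]),f(b[125:225,205:305])]))
E
```

```text
t 5.7 pos [0.6746 0.1366 0.2394] F [-1.5  0.2 -0.5] w -1.4527070705194141e-05 q6 -1.87
dp units [ 0.0183 -0.0092  0.2469] rot units [0.005 0.014 0.028]
```

View pics/z2.png

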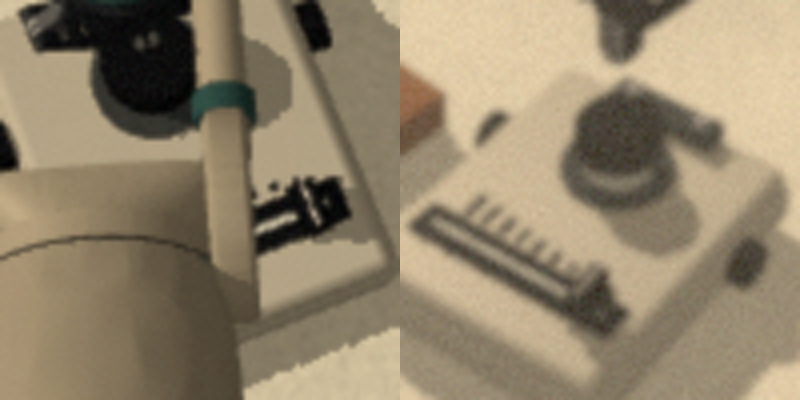

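Both views show the grip at the thin (right) end, at left-panel (320,205) and right-panel (595,290). The shut fingertips are above the cap. Next I press the cap.

Emit:
servo_tool(
  moves=[
    {"dp": [0.014, -0.009, 0.12], "delta_rot": [0, 0, 0], "fingers": 0},
    {"dp": [0, 0, 0.11], "delta_rot": [0, 0, 0], "fingers": 0},
    {"dp": [0, 0, 0.02], "delta_rot": [0, 0, 0], "fingers": 0},
    {"dp": [0, 0, 0.02], "delta_rot": [0, 0, 0], "fingers": 0},
    {"dp": [0, 0, 0.02], "delta_rot": [0, 0, 0], "fingers": 0},
  ],
)

```text
clock: 6.3
position: [0.6713, 0.1306, 0.183]
ee_rot: [0.001, -0.198, 0.98, -0.0]
contact_force: [0.4, 0.9, 0.1]
width: -0.0002
gripper_force: 0.0
```

Emit:
servo_tool(
  moves=[
    {"dp": [0, 0, 0.02], "delta_rot": [0, 0, 0], "fingers": 0},
    {"dp": [0, 0, 0.02], "delta_rot": [0, 0, 0], "fingers": 0},
  ],
)

```text
clock: 6.5
position: [0.6715, 0.1309, 0.1751]
ee_rot: [0.001, -0.198, 0.98, -0.0]
contact_force: [-1.5, -0.5, 7.2]
width: -0.0001
gripper_force: 4.1
```

Emit:
servo_tool(
  moves=[
    {"dp": [0, 0, 0.02], "delta_rot": [0, 0, 0], "fingers": 0},
  ],
)

```text
clock: 6.6
position: [0.6715, 0.1309, 0.1715]
ee_rot: [0.001, -0.198, 0.98, -0.0]
contact_force: [-0.9, -1.8, 3.8]
width: 0.0001
gripper_force: 2.0
```

Emit:
servo_tool(
  moves=[
    {"dp": [0, 0, 0.015], "delta_rot": [0, 0, 0], "fingers": 0},
  ],
)

```text
clock: 6.7
position: [0.6715, 0.1311, 0.1677]
ee_rot: [0.001, -0.198, 0.98, -0.0]
contact_force: [-0.2, 0.6, -0.0]
width: 0.0001
gripper_force: 0.0
```

Past the detent. I'll press on until the stop is felt.

Emit:
servo_tool(
  moves=[
    {"dp": [0, 0, 0.015], "delta_rot": [0, 0, 0], "fingers": 0},
  ],
)

```text
clock: 6.8
position: [0.671, 0.1314, 0.1639]
ee_rot: [0.0, -0.198, 0.98, 0.0]
contact_force: [0.1, -0.0, -0.6]
width: 0.0001
gripper_force: 0.0
```

Emit:
servo_tool(
  moves=[
    {"dp": [0, 0, 0.01], "delta_rot": [0, 0, 0], "fingers": 0},
    {"dp": [0, 0, 0], "delta_rot": [0, 0, 0], "fingers": 0},
  ],
)

```text
clock: 7.0
position: [0.6709, 0.1314, 0.1636]
ee_rot: [0.0, -0.198, 0.98, 0.0]
contact_force: [-2.6, 0.0, 7.6]
width: -0.0001
gripper_force: 4.2
```

Emit:
servo_tool(
  moves=[
    {"dp": [0, 0, 0.007], "delta_rot": [0, 0, 0], "fingers": 0},
    {"dp": [0, 0, 0], "delta_rot": [0, 0, 0], "fingers": 0},
  ],
)

```text
clock: 7.2
position: [0.6709, 0.1314, 0.1636]
ee_rot: [0.001, -0.198, 0.98, -0.0]
contact_force: [-3.6, -0.9, 13.7]
width: 0.0002
gripper_force: 6.9
```

Emit:
servo_tool(
  moves=[
    {"dp": [0, 0, -0.1], "delta_rot": [0, 0, 0], "fingers": 0},
    {"dp": [0, 0, -0.25], "delta_rot": [0, 0, 0], "fingers": 0},
    {"dp": [0, 0.15, -0.2], "delta_rot": [0, 0, 0], "fingers": 0},
    {"dp": [0, 0.2, -0.1], "delta_rot": [0, 0, 0], "fingers": 0},
    {"dp": [0, 0.2, 0], "delta_rot": [0, 0, 0], "fingers": 0},
  ],
)

```text
clock: 7.7
position: [0.6294, 0.2337, 0.295]
ee_rot: [0.004, -0.198, 0.98, 0.001]
contact_force: [1.8, 1.0, 0.5]
width: 0.0
gripper_force: 0.0
```

Emit:
servo_tool(
  moves=[
    {"dp": [0.1, 0.2, 0], "delta_rot": [0, 0, 0], "fingers": 0},
    {"dp": [0.1, 0.2, 0], "delta_rot": [0, 0, 0], "fingers": 0},
    {"dp": [0.1, 0.2, 0], "delta_rot": [0, 0, 0], "fingers": 0},
    {"dp": [0.1, 0.2, 0], "delta_rot": [0, 0, 0], "fingers": 0},
    {"dp": [0, 0, 0], "delta_rot": [0, 0, 0], "fingers": 0},
  ],
)

```text
clock: 8.2
position: [0.4875, 0.3522, 0.2906]
ee_rot: [-0.002, -0.201, 0.98, 0.001]
contact_force: [0.2, 0.2, 0.5]
width: -0.0004
gripper_force: 0.0
```

```bash
python3 - <<'E'
from h import *
a,da=grab('top','t3');b,db=grab('side','s3')
for n,d,R in(('top',da,None),('side',db,None)):
    v,u=np.mgrid[:384,:512];P=depthpt(n,np.c_[u.ravel(),v.ravel()],d.ravel())
    k=(d.ravel()>0)&(np.hypot(P[:,0]-.672,P[:,1]-.134)<.02)&(P[:,2]<.2);print(n,'cap z',k.sum(),np.median(P[k,2]))
    k=(np.hypot(P[:,0]-.588,P[:,1]-.031)<.03)&(P[:,2]>.083)&(P[:,2]<.1);print('grip',k.sum(),P[k].mean(0).round(4))
f=lambda a:cv2.resize(np.clip(a*1.8,0,255).astype(np.uint8),(400,400),interpolation=cv2.INTER_CUBIC)[:,:,::-1]
cv2.imwrite('pics/z3.png',np.hstack([f(a[90:250,180:340]),f(b[125:265,205:345])]))
E
```

```text
top cap z 192 0.09171029758620808
grip 72 [0.5872 0.0329 0.0916]
side cap z 108 0.09174561920951696
grip 67 [0.585  0.0338 0.09  ]
```

View pics/z3.png

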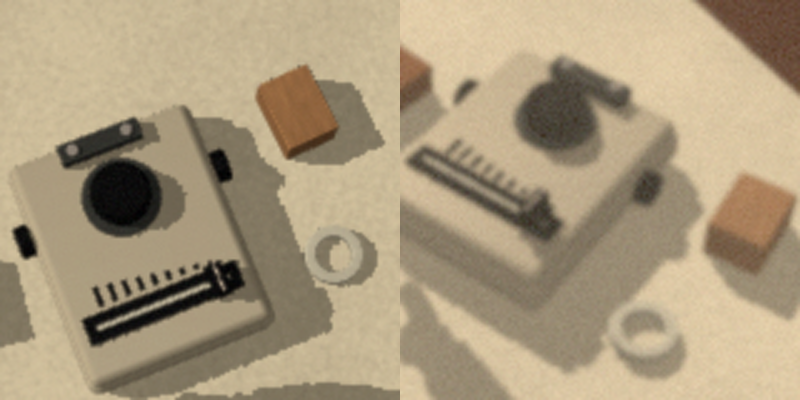

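The final picture shows the grip at the thin end (225,275), the cap low at (120,195) with its top measured at about 0.0917 m, and the carton and ring undisturbed.

```bash
python3 -c "
from rig import manip
print(manip.sign_off())"
```

```text
the job is handed in; nothing more can be done
None
```

I slid the dimmer to its off-end stop, then pressed the cap past its detent until it sat home (top at about 92 mm against the 91 mm target). The arm was clear of everything, the slide box, carton and ring were left alone, and the job was handed in at about 8 s.

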